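# Show the underside of a rechargeable cell to the webcam

## Task

Slide the charging dock's transport lock fully to its end stop so that its finger no longer bars the battery cell beneath it, then pull that cell out of its well and hold it up in the air to the webcam for inspection: its flat bottom end facing straight into the lens, centred on the line of sight, about 10 cm in front of the glass. Finish there, still holding the cell motionless (it is not put down or let go), with the lock still at its end stop; leave the spare cell, the webcam and the mug, eraser and glue stick as they are.

Things in the scene. Friction and masses are not known exactly. Their poses are not given: they have to be found in the camera images.
- dock: Charging dock, a fixed grey block 100 x 160 x 24 mm (x, y, z); origin at the centre of its underside on the worktop, z up. Its top, at 24 mm, has two round wells 16 mm wide and 18 mm deep (floor 6 mm above the worktop): the well of the cell to be shown at x -15, y -10 mm and the spare's at x -15, y -60 mm. Along +x of them runs the lock's track, at x +35 mm.
- lock (a joint): Transport lock of the dock, a slide in m: 0 is locked (it starts between 0 and 0.006), 0.05 is the end stop, unlocked. It grows as the lock moves along the dock's +y, away from the spare cell. Friction about 1.5 N; it stays where it is left.
- lock_grip (a point): Point on the lock's upright black grip, a post 22 x 12 mm (dock's x, y) that reaches from the track to 74.5 mm above the worktop; this point is on the post's axis, 58.5 mm above the worktop. Axes parallel to the dock's. A flat finger 12 mm wide, 4 mm thick, its underside 59.5 mm above the worktop, reaches from the post 47 mm along the dock's -x (58 mm from the post's axis), over the locked cell (3.5 mm above it), and moves with the post.
- cell_centre (a point): Centre of the cell to be shown, an upright round battery cell 14 mm in diameter, 50 mm long, about 23 g, standing in the well under the lock's finger (top 56 mm above the worktop, 32 mm of it out of the well). z along the cell from its flat bottom to its top.
- cell_foot (a point): Centre of the same cell's flat bottom end (25 mm from its centre); the z axis points from here into the cell.
- spare_centre (a point): Centre of the spare cell, of the same size and look, standing in the dock's other well, 50 mm from the cell to be shown. Stays.
- lens (a point): Centre of the front of the webcam's glass, about 80 mm above the worktop; its z axis points out of the lens along the line of sight: obliquely up, 17 to 31 degrees from the vertical, and roughly toward the robot. The webcam is a round head 48 mm in diameter, 40 mm long, in a fork 70 mm wide at the far end of a fixed flat base plate 160 x 90 x 10 mm that stretches toward the robot; the head turns stiffly if it is pushed.
- mug: Bystander: green and white mug, 78 x 116 x 101 mm, upright; origin at the centre of its underside.
- rubber_eraser: Bystander: small eraser in a sleeve, 21 x 50 x 13 mm, lying flat; origin at the centre of its underside.
- glue: Bystander: glue stick, 28 mm in diameter, 92 mm tall, upright; origin at the centre of its underside.
- cell: The same cell to be shown; origin at the centre of its flat bottom end, z along the cell to its top.
- webcam: The webcam as a whole: origin at the centre of the underside of its base plate on the worktop, the head 60 mm along its +x; it looks to its -x and up. Wall cabinets hang over the back of the worktop, from about 0.55 m ahead of the robot base (their handles stand out a little) and about 0.45 m above the worktop: swing the arm round close to the robot.
Mind the look-alikes: they are no part of the job. Leave any red look-alike of the dock alone.

How it is judged:
On the way, in this order (a step that is already met when the one before it is completed fails the run):
1. the lock is slid to its end stop while the cell is still in its well (value of joint lock above 0.046 m and distance of cell_centre from where it was at the start of the episode below 0.008 m), for 0.2 s.
2. the cell is out of its well, in the air (height (world z) of cell_foot above 0.03 m), for 0.2 s.
At the end, for the whole second after the job is handed in: Lock within 5 mm of its end stop; cell gripped (over 0.5 N), clear of dock and webcam, still; its flat bottom faces the lens, 80 to 120 mm from the glass, within 18 mm of the line of sight each way, axis within 0.22 rad of it; spare cell within 15 mm of its start (value of joint lock above 0.045 m and z of cell_foot in the frame of lens between 0.08 and 0.12 m and x of cell_foot in the frame of lens between -0.018 and 0.018 m and y of cell_foot in the frame of lens between -0.018 and 0.018 m and z of cell_centre in the frame of lens above 0.1 m and angle between the z axis of cell_foot and the z axis of lens, either way round below 0.22 rad and height (world z) of cell_centre above 0.12 m and contact force between the fingers and cell above 0.5 N and contact force between cell and dock below 0.05 N and contact force between cell and webcam below 0.05 N and linear speed of cell below 0.02 m/s and angular speed of cell below 0.3 rad/s and distance of spare_centre from where it was at the start of the episode below 0.015 m); the arm keeps its last pose, push and grip.
It fails at once if the spare cell is moved by more than 15 mm (distance of spare_centre from where it was at the start of the episode above 0.015 m).
It fails at once if the webcam's lens is pushed by more than 5 mm (distance of lens from where it was at the start of the episode above 0.005 m).
It fails at once if the mug, eraser or glue stick is moved by more than 20 mm (distance of any of mug, rubber_eraser, glue from where it was at the start of the episode above 0.02 m).
It also fails if it takes over 48 s, if anything falls off the work surface, if the arm or the gripper's body presses on something with over 40 N, if the wrist force passes 120 N, or if a joint passes its speed limit or range.

## Robot

A 6-joint arm with a two-finger parallel gripper is mounted at the origin on a cart in front of the work surface, level with it; the furniture and walls round the work are solid. World frame = base frame: x ahead of the robot, y to its left, z up, the work surface at z = 0. Lengths are in m, angles in rad, forces in N, time in s.
With the tool pointing down it reaches from about 0.375 to 0.975 m from the base axis. Payload 3.8 kg.
Tool frame: the origin (TCP) lies where the fingers leave the gripper's body, on its centre line; the fingertips stand 73 mm ahead of it and the grasp point (between the pads) lies 54 mm ahead of it (nose_length is the distance from the TCP to the fingertips, in m); z points along the fingers, y is the line along which they close (so a half turn about z gives the same grasp; the last joint's range is limited). The gripper opens to 85 mm and grips with 20 to 120 N. Pads are 22 mm wide; open, the fingers measure 114 mm over their backs; the gripper's body (76 mm by 85 mm) begins 54 mm behind the grasp point. The pads swing forward as they close: fully open they stand 13 mm farther back than shut.
Start: joints at [1.256, 0.264, 1.604, -0, 1.274, -0.037], TCP at [0.185, 0.649, 0.304] pointing down, gripper open.
Joint ranges: [-2.63, 2.63], [-0.94, 2.18], [0.31, 2.57], [-1.31, 4.45], [0, 2.66], [-2.55, 2.55]. Speed limits (rad/s): [2.57, 2.57, 3.14, 3.14, 3.14, 3.14].

## Interface

Orientations are given as a rotation vector (axis times angle).
In Python, from workcell import read_state, read_camera, calibration, finish_job, look_for, cut_out, tip_of, nose_length gives the robot as it stands.
- The arm moves only by the tool step_arm, never from a script. Its argument "targets" is a list of rows, each a list of 3 entries, a list of its own where there are three numbers: the turn, a rotation vector about the tool's x, y, z in rad, then the shift along the tool's x, y, z in mm, then the finger opening in mm, from 0 to 85.4. In form: [[[ax, ay, az], [x, y, z], grip], ...]. A call has 1 to 5 rows; each row shifts and turns the commanded pose from where the row before left it, along the tool's axes as they then stand; what a row does not reach is not made up. A row lasts 1/12 s, in which the tool goes at most 41.7 mm and 7.16 degrees, less where a joint would pass 70% of its speed; a pose out of reach is approached as far as the arm can. A call with a gripper value outside its range is refused whole. The fingers move at their own pace and stop on an object; "grip_force" is the grip in N (left out, the last holds). Time passes only in rows, so rows that do not move let the fingers close. It gives the time, the measured TCP pose, the force, the opening and the grip force at its end, in the units of the state.
- read_state(): the state, without advancing time (a new reading comes with each control period).
- read_camera(name): name is "scene" or "top" or "wrist"; returns the picture (384x512x3 uint8, red, green, blue); there is no depth.
- calibration(name): a dict with "camera_matrix" (3x3 intrinsics, pixels), "dist_coeffs" ([k1, k2, p1, p2, k3] as OpenCV has them; the pictures are not rectified), "R" (3x3) and "t" (3): a world point X has camera coordinates R X + t. Camera axes: x right, y down, z forward; pixel columns grow to the right and rows downward; lengths in m; the calibration is good to about 2 mm. A picture is of the moment at which its call begins: read the wrist's pose just before it. calibration takes no time and is no camera call; for the wrist camera it gives the pose at the moment of the call.
- finish_job(): hands the job in; it is judged then, once.
Trained networks look in the newest picture that a camera, given by its name, has taken for a name from the list of things; names that differ only in an ending like _2 or _b are one class to them, and where a whole thing is asked for, a point or a joint stands for the part that bears it (a point fixed in the world has none). Each returns a list of dicts, best first, with "score" (0 to 1); they miss things now and then, are a little off and sometimes report something else, mostly with a low value. They report only what shows in the picture. A call takes as long as a camera call. They do not tell look-alikes from the thing itself.
- look_for(camera, query): "extent" ([left, top, right, bottom] in pixels, round what is visible of it).
- cut_out(camera, query): "region" (384x512 bool, what is visible of it) and "extent" ([left, top, right, bottom] in pixels, round what is visible of it).
- tip_of(camera, query): "at" ([row, column] in pixels: a listed point, or the origin of a listed thing).
The state is a dict: "time": time; "q": joint angles; "joint_vel": joint speeds; "joint_torque": joint torques, N m; "tool_pos": TCP position; "tcp_rot": TCP orientation; "wrist_force": force on the tool from outside, world axes, zero at the start; "torque": the same for the moment, N m; "width": opening from 0.0 (shut) to 1.0 (fully open); "grip_force": force on a finger pad.
Only numpy, scipy, OpenCV 4.12 (cv2) and the standard library are available. Lean on these libraries where they do the work, as an engineer would, in place of code of your own. Each camera call takes 0.05 s, during which the arm holds its last target. There are 200 camera calls.

## Working session

There is one attempt and no reset: what is moved stays moved. The work goes in short steps, Python scripts to look and compute and a tool call to move; the robot and the scene stay as the last step left them, time stands still between calls to the robot, and variables do not carry over. Pictures are saved under pics/ and viewed, at most 10 in all, crops included, and the job is handed in when it is done.

Besides the shell and the picture viewer there is one more tool, called as name(argument=value, ...), one argument or row to a line, values as JSON. step_arm: Moves the arm, as the interface text tells. Its arguments: {"type":"object","properties":{"targets":{"type":"array","items":{"type":"array"}},"grip_force":{"type":"number"}},"required":["targets"]}

```bash
mkdir -p pics; ls
cat > s1.py <<'E'
from workcell import *
import cv2, numpy as np
st=read_state(); print(st['time'],st['tool_pos'],st['tcp_rot'],nose_length)
a=read_camera('scene'); 
names=['dock','lock_grip','cell_centre','cell_foot','spare_centre','lens','webcam','mug','rubber_eraser','glue']
ims=[]
for c in ['scene','top']:
    im=read_camera(c).copy(); ims.append(im)
    for n in names:
        r=tip_of(c,n)[:3]; print(c,n,[(np.round(d['at']).tolist(),round(d['score'],2)) for d in r])
cv2.imwrite('pics/a.png',cv2.cvtColor(ims[0],cv2.COLOR_RGB2BGR))
cv2.imwrite('pics/b.png',cv2.cvtColor(ims[1],cv2.COLOR_RGB2BGR))
for c in ['scene','top']:
    k=calibration(c); print(c,np.round(k['R'],3).tolist(),np.round(-k['R'].T@k['t'],3))
E
python3 s1.py
```

```text
pics
0.0 [0.18494208 0.64855891 0.30254725] [-0.43498193 -3.1109298   0.00350965] 0.0726
scene dock [([222.0, 228.0], 0.89), ([258.0, 267.0], 0.57)]
scene lock_grip [([199.0, 236.0], 0.71), ([235.0, 281.0], 0.63)]
scene cell_centre [([249.0, 266.0], 0.48)]
scene cell_foot [([261.0, 263.0], 0.53)]
scene spare_centre [([261.0, 276.0], 0.4)]
scene lens [([169.0, 228.0], 0.61)]
scene webcam [([187.0, 217.0], 0.89), ([302.0, 345.0], 0.59)]
scene mug [([167.0, 198.0], 0.89)]
scene rubber_eraser [([210.0, 279.0], 0.44), ([257.0, 276.0], 0.35)]
scene glue []
top dock [([209.0, 322.0], 0.91), ([221.0, 258.0], 0.82), ([158.0, 258.0], 0.16)]
top lock_grip [([208.0, 256.0], 0.51), ([201.0, 324.0], 0.44), ([212.0, 323.0], 0.38)]
top cell_centre []
top cell_foot []
top spare_centre [([216.0, 349.0], 0.43)]
top lens [([188.0, 191.0], 0.79)]
top webcam [([202.0, 193.0], 0.85)]
top mug [([196.0, 125.0], 0.95)]
top rubber_eraser [([156.0, 259.0], 0.47)]
top glue [([188.0, 397.0], 0.44)]
scene [[0.885, -0.465, 0.006], [-0.209, -0.41, -0.888], [0.416, 0.785, -0.46]] [ 0.007 -0.924  0.628]
top [[-0.001, -1.0, -0.019], [-0.997, 0.003, -0.076], [0.076, 0.019, -0.997]] [3.960e-01 1.000e-03 1.566e+00]
```

View pics/a.png

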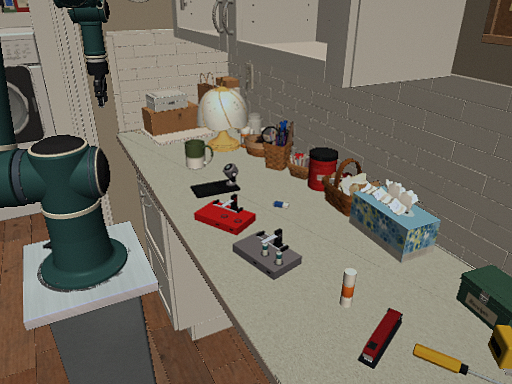

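View pics/b.png

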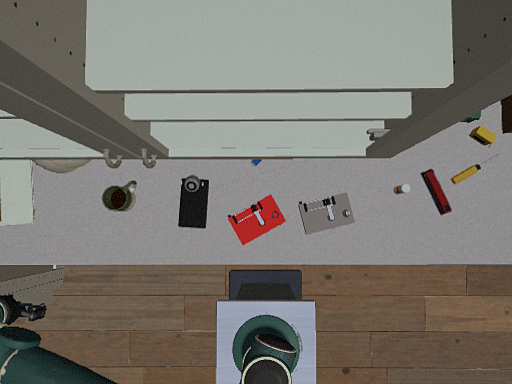

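```bash
cat > h.py <<'E'
from workcell import *
import cv2, numpy as np
from scipy.spatial.transform import Rotation as Rn
def ray(k,rc):
    u=cv2.undistortPoints(np.array([[[rc[1],rc[0]]]],float),np.array(k['camera_matrix']),np.array(k['dist_coeffs'])).ravel()
    R=np.array(k['R']);t=np.array(k['t']); d=R.T@np.array([u[0],u[1],1.]); return -R.T@t, d/np.linalg.norm(d)
def onz(k,rc,z):
    o,d=ray(k,rc); return o+d*(z-o[2])/d[2]
def proj(k,X):
    R=np.array(k['R']); p,_=cv2.projectPoints(np.atleast_2d(np.array(X,float)),cv2.Rodrigues(R)[0],np.array(k['t'],float),np.array(k['camera_matrix']),np.array(k['dist_coeffs'])); return p.reshape(-1,2)
def tri(obs):
    A=0;b=0
    for k,rc in obs:
        o,d=ray(k,rc);M=np.eye(3)-np.outer(d,d);A=A+M;b=b+M@o
    return np.linalg.solve(A,b)
def toolmove(Rt,pt):
    "print turn and shift (mm) from present pose to target"
    s=read_state();R0=Rn.from_rotvec(s['tcp_rot'])
    print('shift now-frame mm',np.round(R0.inv().apply(np.array(pt)-s['tool_pos'])*1e3,1),'turn',np.round((R0.inv()*Rt).as_rotvec(),3))
E
python3 - <<'E'
from h import *
kt=calibration('top');ks=calibration('scene');kw=calibration('wrist')
for n,rc,z in [('dock',(213,326),.024),('lockpost',(202,328),.07),('red',(220,257),.024),('cam lens',(184,192),.08),('camplate',(202,193),.01),('mug',(196,120),0.1),('glue',(188,402),.09),('eraser',(161,257),.01)]:
    print(n,onz(kt,rc,z).round(3))
print('lens tri',tri([(kt,(188,191)),(ks,(169,228))]).round(3))
s=read_state();R0=Rn.from_rotvec(s['tcp_rot']);print(R0.as_matrix().round(3))
print('wrist cam in tool',R0.inv().apply(-kw['R'].T@kw['t']-s['tool_pos']).round(4),(kw['R']@R0.as_matrix()).round(3),np.round(kw['camera_matrix'],1))
E
```

```text
dock [ 0.43  -0.196  0.024]
lockpost [ 0.463 -0.196  0.07 ]
red [0.408 0.026 0.024]
cam lens [0.52  0.227 0.08 ]
camplate [0.467 0.234 0.01 ]
mug [0.482 0.446 0.1  ]
glue [ 0.505 -0.42   0.09 ]
eraser [0.601 0.026 0.01 ]
lens tri [0.512 0.23  0.071]
[[-0.962  0.274  0.   ]
 [ 0.274  0.962  0.   ]
 [-0.     0.    -1.   ]]
wrist cam in tool [ 0.072   0.0003 -0.0692] [[ 0.     1.    -0.   ]
 [-0.96   0.    -0.279]
 [-0.279  0.     0.96 ]] [[342.3   0.  255.4]
 [  0.  342.3 195.6]
 [  0.    0.    1. ]]
```

step_arm(
  targets=[
    [[0,0,0],[-28.7,-29.5,0],85],
    [[0,0,0],[-28.7,-29.5,0],85],
    [[0,0,0],[-28.7,-29.5,0],85],
    [[0,0,0],[-28.7,-29.5,0],85],
    [[0,0,0],[-28.7,-29.5,0],85],
  ],
)

```text
time: 1.57
tool_pos: [0.2831, 0.4663, 0.3039]
tcp_rot: [0.434, 3.111, 0.0]
wrist_force: [1.2, 0.5, 0.5]
width: 0.993
grip_force: 0.0
```

step_arm(
  targets=[
    [[0,0,0],[-28.7,-29.5,0],85],
    [[0,0,0],[-28.7,-29.5,0],85],
    [[0,0,0],[-28.7,-29.5,0],85],
    [[0,0,0],[-28.7,-29.5,0],85],
    [[0,0,0],[-28.7,-29.5,0],85],
  ],
)

```text
time: 1.98
tool_pos: [0.3807, 0.2849, 0.3043]
tcp_rot: [0.434, 3.111, 0.001]
wrist_force: [0.6, 0.0, -0.5]
width: 0.995
grip_force: 0.0
```

step_arm(
  targets=[
    [[0,0,0],[-28.7,-29.5,0],85],
    [[0,0,0],[-13.5,-37.7,5.5],85],
    [[0,0,0],[-13.5,-37.7,5.5],85],
    [[0,0,0],[-13.5,-37.7,5.5],85],
    [[0,0,0],[-13.5,-37.7,5.5],85],
  ],
)

```text
time: 2.4
tool_pos: [0.4101, 0.0888, 0.2821]
tcp_rot: [0.434, 3.11, 0.001]
wrist_force: [0.7, -0.9, 1.2]
width: 0.995
grip_force: 0.0
```

step_arm(
  targets=[
    [[0,0,0],[-13.5,-37.7,5.5],85],
    [[0,0,0],[-13.5,-37.7,5.5],85],
    [[0,0,0],[-13.5,-37.7,5.5],85],
    [[0,0,0],[-13.5,-37.7,5.5],85],
    [[0,0,0],[-13.5,-37.7,5.5],85],
  ],
)

```text
time: 2.82
tool_pos: [0.4232, -0.1112, 0.2547]
tcp_rot: [0.435, 3.11, -0.0]
wrist_force: [1.2, 0.8, -0.1]
width: 0.995
grip_force: 0.0
```

step_arm(
  targets=[
    [[0,0,0],[-13.5,-37.7,5.5],85],
    [[0,0,0],[-13.5,-37.7,5.5],85],
    [[0,0,0.12],[0,0,0],85],
    [[0,0,0.12],[0,0,0],85],
    [[0,0,0.12],[0,0,0],85],
  ],
)

```text
time: 3.23
tool_pos: [0.4286, -0.1903, 0.2433]
tcp_rot: [-0.998, -2.979, -0.0]
wrist_force: [-0.8, 0.8, -0.6]
width: 0.993
grip_force: 0.0
```

step_arm(
  targets=[
    [[0,0,0.12],[0,0,0],85],
    [[0,0,0.12],[0,0,0],85],
    [[0,0,0.12],[0,0,0],85],
    [[0,0,0.12],[0,0,0],85],
    [[0,0,0.12],[0,0,0],85],
  ],
)

```text
time: 3.65
tool_pos: [0.4288, -0.1891, 0.2436]
tcp_rot: [1.83, 2.553, 0.0]
wrist_force: [0.2, 0.9, -0.3]
width: 0.998
grip_force: 0.0
```

step_arm(
  targets=[
    [[0,0,0.12],[0,0,0],85],
    [[0,0,0.12],[0,0,0],85],
    [[0,0,0.12],[0,0,0],85],
    [[0,0,0.12],[0,0,0],85],
    [[0,0,0.12],[0,0,0],85],
  ],
)

```text
time: 4.07
tool_pos: [0.4288, -0.1891, 0.2436]
tcp_rot: [2.503, 1.898, 0.0]
wrist_force: [-0.1, 0.9, -0.3]
width: 0.996
grip_force: 0.0
```

step_arm(
  targets=[
    [[0,0,0.12],[0,0,0],85],
    [[0,0,0.12],[0,0,0],85],
    [[0,0,0.12],[0,0,0],85],
    [[0,0,0.12],[0,0,0],85],
    [[0,0,0.12],[0,0,0],85],
  ],
)

```text
time: 4.48
tool_pos: [0.4288, -0.1891, 0.2436]
tcp_rot: [2.952, 1.074, 0.0]
wrist_force: [-0.2, -0.2, -0.5]
width: 0.996
grip_force: 0.0
```

step_arm(
  targets=[
    [[0,0,0.12],[0,0,0],85],
    [[0,0,0.12],[0,0,0],85],
    [[0,0,0.12],[0,0,0],85],
    [[0,0,0.12],[0,0,0],85],
    [[0,0,0],[0,0,0],85],
  ],
)

```text
time: 4.9
tool_pos: [0.4288, -0.1891, 0.2436]
tcp_rot: [3.122, 0.346, 0.001]
wrist_force: [0.1, -0.1, 0.2]
width: 0.997
grip_force: 0.0
```

```bash
cat > m1.py <<'E'
from h import *
s=read_state();print(s['q'])
k=calibration('wrist');im=read_camera('wrist')
cv2.imwrite('pics/c.png',cv2.cvtColor(im,cv2.COLOR_RGB2BGR))
zs={'dock':0,'lock_grip':.0585,'cell_centre':.031,'cell_foot':.006,'spare_centre':.031}
for n,z in zs.items():
    for d in tip_of('wrist',n)[:3]: print(n,np.round(d['at'],1),round(d['score'],2),onz(k,d['at'],z).round(4))
c=cut_out('wrist','dock');print([(d['extent'],d['score']) for d in c])
E
python3 m1.py
```

```text
[-4.68403728e-01 -8.48505787e-02  2.09729156e+00 -2.15738348e-05
  1.12872020e+00  8.81574432e-01]
dock [173.7 264. ] 0.76 [ 0.431 -0.196  0.   ]
lock_grip [144.3 273.1] 0.79 [ 0.4666 -0.1932  0.0585]
lock_grip [193.6 274.8] 0.48 [ 0.4299 -0.2033  0.0585]
cell_centre [197.  280.3] 0.53 [ 0.4207 -0.212   0.031 ]
cell_foot [195.2 275.3] 0.36 [ 0.4146 -0.2104  0.006 ]
spare_centre [196.3 333. ] 0.78 [ 0.4313 -0.256   0.031 ]
[([170.1, 113.2, 360.0, 236.5], 0.91), ([0.1, 58.3, 124.4, 210.7], 0.85)]
```

View pics/c.png

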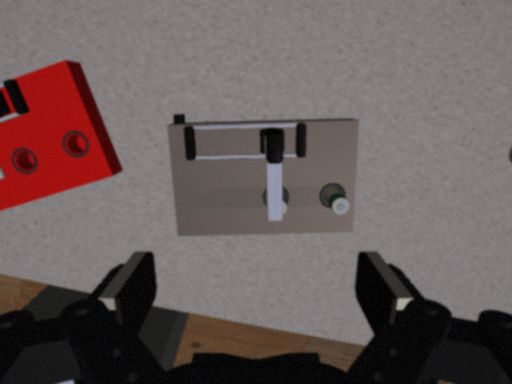

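```bash
cat > m2.py <<'E'
from h import *
from scipy.optimize import least_squares
k=calibration('wrist');im=read_camera('wrist')
c=cut_out('wrist','dock')[0]['region'].astype(np.uint8)
cv2.imwrite('pics/d.png',cv2.cvtColor(cv2.resize(im[80:260,150:380],None,fx=3,fy=3,interpolation=cv2.INTER_CUBIC),cv2.COLOR_RGB2BGR))
# manual corners (col,row)
P=[(170,124),(357,119),(353,232),(178,236)]
W=np.array([onz(k,(r,cc),.024) for cc,r in P]);print(W.round(4));print(np.linalg.norm(np.roll(W,-1,0)-W,axis=1).round(4),W.mean(0))
# hull silhouette fit: model all 8 vertices projected hull vs mask
def mask(p):
    x,y,a=p;R=Rn.from_euler('z',a)
    V=np.array([[sx*.05,sy*.08,z] for sx in(-1,1) for sy in(-1,1) for z in(0,.024)])
    return cv2.convexHull(proj(k,R.apply(V)+[x,y,0]).astype(np.float32))
cnt=cv2.findContours(c,cv2.RETR_EXTERNAL,cv2.CHAIN_APPROX_NONE)[0];cnt=max(cnt,key=len).reshape(-1,2)
f=lambda p:[cv2.pointPolygonTest(mask(p),(float(a),float(b)),True) for a,b in cnt]
r=least_squares(f,[.431,-.196,.2],loss='soft_l1',diff_step=1e-3,x_scale=[.01,.01,.1]);print(r.x.round(4),r.cost,len(cnt))
x,y,a=r.x;R=Rn.from_euler('z',a)
for n,l in dict(cell=[-.015,-.01,.056],spare=[-.015,-.06,.056],post0=[.035,-.01,.0745]).items():
    X=R.apply(l)+[x,y,0];print(n,X.round(4),proj(k,X).round(1))
E
python3 m2.py
```

```text
[[ 0.4598 -0.1082  0.024 ]
 [ 0.4985 -0.2586  0.024 ]
 [ 0.4015 -0.2855  0.024 ]
 [ 0.3621 -0.131   0.024 ]]
[0.1552 0.1007 0.1594 0.1003] [ 0.43046061 -0.19583432  0.024     ]
[ 0.4304 -0.1954  0.2453] 264.0863454723986 589
cell [ 0.4183 -0.2088  0.056 ] [[277.9 208.1]]
spare [ 0.4304 -0.2573  0.056 ] [[341.1 206.8]]
post0 [ 0.4668 -0.1966  0.0745] [[279.4 148.2]]
```

View pics/d.png

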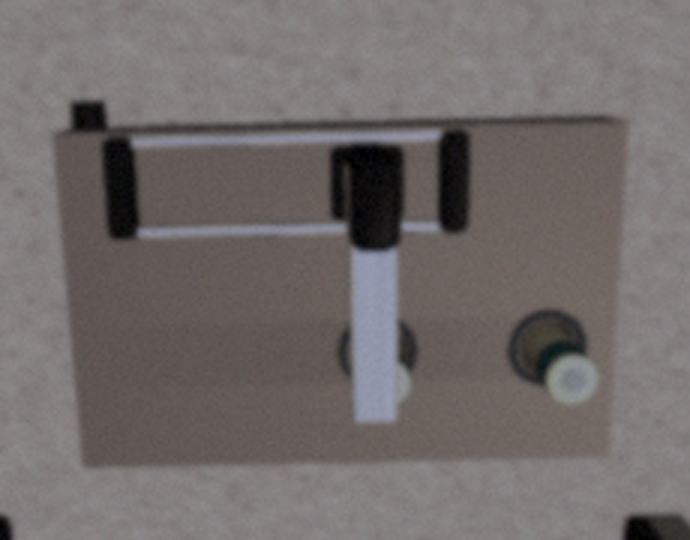

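```bash
cat >> h.py <<'E'
D=np.array([.4304,-.1954,0.]);A=Rn.from_euler('z',.2453);RT=A*Rn.from_euler('x',np.pi)
dk=lambda l:A.apply(l)+D
E
python3 -c "
from h import *
toolmove(RT,dk([.035,-.006,.123]))"
```

```text
shift now-frame mm [ 35.3  11.8 120.4] turn [-0.     0.    -0.021]
```

step_arm(
  targets=[
    [[0,0,0],[35.3,11.8,0],40],
    [[0,0,-0.021],[0,0,0],40],
    [[0,0,0],[0,0,30],40],
    [[0,0,0],[0,0,30],40],
    [[0,0,0],[0,0,0],40],
  ],
  grip_force=20,
)

```text
time: 5.77
tool_pos: [0.4625, -0.1911, 0.1779]
tcp_rot: [-3.112, -0.384, 0.014]
wrist_force: [-1.2, 0.9, -1.2]
width: 0.469
grip_force: 0.0
```

Run:
```python
from h import *
toolmove(RT,dk([.035,-.006,.123]))
print(read_state()['width'])
k=calibration('wrist');im=read_camera('wrist')
cv2.imwrite('pics/e.png',cv2.cvtColor(im,cv2.COLOR_RGB2BGR))
for n,l in dict(post=[.035,-.006,.0745]).items(): print(proj(k,dk(l)).round(1))
for d in tip_of('wrist','lock_grip')[:2]: print(d, A.inv().apply(onz(k,d['at'],.0585)-D).round(4))
```

```text
shift now-frame mm [ 3.3  2.8 54.8] turn [-0.007  0.008  0.   ]
0.4691353382352798
[[262.8 224.8]]
{'at': [217.3, 266.9], 'score': 0.87} [ 0.0334 -0.0087  0.0585]
```

View pics/e.png

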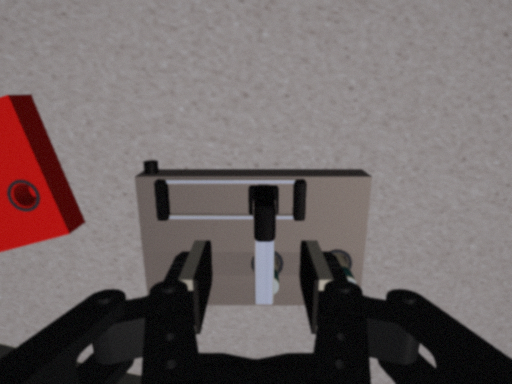

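step_arm(
  targets=[
    [[0,0,0],[0,0,0],40],
    [[0,0,0],[0,0,0],40],
  ],
)

```text
time: 6.03
tool_pos: [0.4671, -0.1933, 0.1856]
tcp_rot: [3.116, 0.383, 0.005]
wrist_force: [-0.4, 0.3, 0.1]
width: 0.466
grip_force: 0.0
```

Run:
```python
from h import *
toolmove(RT,dk([.035,-.006,.123]))
```

```text
shift now-frame mm [-1.3 -1.1 62.6] turn [ 0.002 -0.003 -0.   ]
```

step_arm(
  targets=[
    [[0,0,0],[0,0,20],40],
    [[0,0,0],[0,0,20],40],
    [[0,0,0],[0,0,15],40],
    [[0,0,0],[0,0,5],40],
    [[0,0,0],[0,0,0],40],
  ],
)

```text
time: 6.45
tool_pos: [0.4657, -0.1927, 0.1234]
tcp_rot: [-3.118, -0.384, 0.001]
wrist_force: [-0.0, 0.6, -0.3]
width: 0.466
grip_force: 0.0
```

step_arm(
  targets=[
    [[0,0,0],[0,0,0],40],
    [[0,0,0],[0,0,0],10],
    [[0,0,0],[0,0,0],0],
    [[0,0,0],[0,0,0],0],
    [[0,0,0],[0,0,0],0],
  ],
)

```text
time: 6.87
tool_pos: [0.4669, -0.1932, 0.1249]
tcp_rot: [3.117, 0.384, 0.004]
wrist_force: [0.3, 0.1, 6.3]
width: 0.133
grip_force: 24.3
```

Run:
```python
from h import *
toolmove(RT,dk([.035,-.006,.123]));s=read_state();print(s['width']*85.4,s['grip_force'],s['wrist_force'])
```

```text
shift now-frame mm [-0.9 -0.7  1.9] turn [ 0.002 -0.002 -0.   ]
11.389293416727444 24.29326057434082 [0.25987127 0.13704883 6.31976446]
```

step_arm(
  targets=[
    [[0,0,0],[0,-10,0],0],
    [[0,0,0],[0,-12,0],0],
    [[0,0,0],[0,-12,0],0],
    [[0,0,0],[0,-10,0],0],
    [[0,0,0],[0,-3,0],0],
  ],
)

```text
time: 7.28
tool_pos: [0.4555, -0.1478, 0.1249]
tcp_rot: [3.112, 0.387, 0.005]
wrist_force: [-0.3, -13.7, 1.0]
width: 0.136
grip_force: 23.7
```

step_arm(
  targets=[
    [[0,0,0],[0,-1,0],0],
    [[0,0,0],[0,-1,0],0],
    [[0,0,0],[0,-1,0],0],
    [[0,0,0],[0,0,0],0],
  ],
)

```text
time: 7.62
tool_pos: [0.4554, -0.1475, 0.1249]
tcp_rot: [3.109, 0.386, 0.006]
wrist_force: [-0.4, -17.0, 0.7]
width: 0.135
grip_force: 23.5
```

Run:
```python
from h import *
s=read_state();print(A.inv().apply(s['tool_pos']-D),s['width']*85.4,s['grip_force'],A.inv().apply(s['wrist_force']))
```

```text
[0.03588077 0.04037871 0.12493786] 11.522371148466746 23.50850522518158 [ -4.47779736 -16.40015152   0.72789377]
```

step_arm(
  targets=[
    [[0,0,0],[0,0,0],20],
    [[0,0,0],[0,0,0],30],
    [[0,0,0],[0,3,0],30],
    [[0,0,0],[0,0,-25],30],
    [[0,0,0],[0,0,-25],30],
  ],
)

```text
time: 8.03
tool_pos: [0.4525, -0.146, 0.1717]
tcp_rot: [-3.115, -0.383, 0.008]
wrist_force: [0.8, -0.7, -0.5]
width: 0.353
grip_force: 0.0
```

step_arm(
  targets=[
    [[0,0,0],[0,0,0],30],
    [[0,0,0],[0,0,0],30],
    [[0,0,0],[0,0,0],30],
  ],
)

```text
time: 8.28
tool_pos: [0.4541, -0.1467, 0.1729]
tcp_rot: [-3.118, -0.384, 0.001]
wrist_force: [-0.5, 0.9, -0.5]
width: 0.35
grip_force: 0.0
```

Run:
```python
from h import *
s=read_state();print(s['width']*85.4)
toolmove(RT,dk([-.015,-.010,.105]))
k=calibration('wrist');im=read_camera('wrist')
cv2.imwrite('pics/f.png',cv2.cvtColor(im,cv2.COLOR_RGB2BGR))
for n,l in dict(cell=[-.015,-.01,.056],spare=[-.015,-.06,.056],post=[.035,.04,.0745],bartip=[-.023,.04,.0635]).items(): print(n,proj(k,dk(l)).round(1))
```

```text
29.858864093813324
shift now-frame mm [-49.7  51.6  67.9] turn [-0.001  0.    -0.   ]
cell [[339.5 296.9]]
spare [[418.6 296.2]]
post [[260.  234.1]]
bartip [[259.4 315.5]]
```

View pics/f.png

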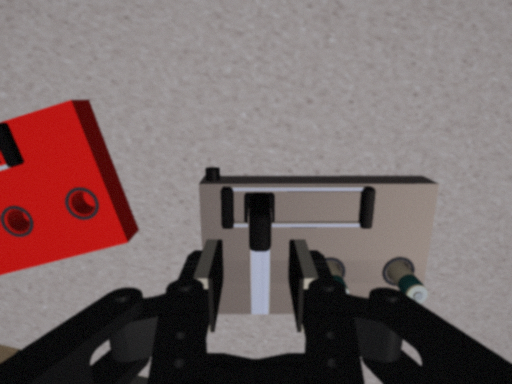

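step_arm(
  targets=[
    [[0,0,0],[-25,26,0],30],
    [[0,0,0],[-25,26,0],30],
    [[0,0,0],[0,0,0],30],
    [[0,0,0],[0,0,0],30],
    [[0,0,0],[0,0,20],30],
  ],
)

```text
time: 8.75
tool_pos: [0.4206, -0.2108, 0.1557]
tcp_rot: [3.116, 0.381, 0.008]
wrist_force: [1.3, -0.3, 0.0]
width: 0.355
grip_force: 0.0
```

Run:
```python
from h import *
toolmove(RT,dk([-.015,-.010,.102]))
k=calibration('wrist');im=read_camera('wrist')
cv2.imwrite('pics/g.png',cv2.cvtColor(cv2.resize(im[200:384,130:400],None,fx=2.5,fy=2.5),cv2.COLOR_RGB2BGR))
p=[proj(k,dk(l)).round(1)[0].tolist() for l in ([-.015,-.01,.056],[-.015,-.06,.056])];print(p,[((a-130)*2.5,(b-200)*2.5) for a,b in p])
```

```text
shift now-frame mm [-2.  -2.7 53.6] turn [ 0.003 -0.005 -0.002]
[[251.6, 237.5], [345.2, 237.1]] [(304.0, 93.75), (538.0, 92.74999999999999)]
```

View pics/g.png

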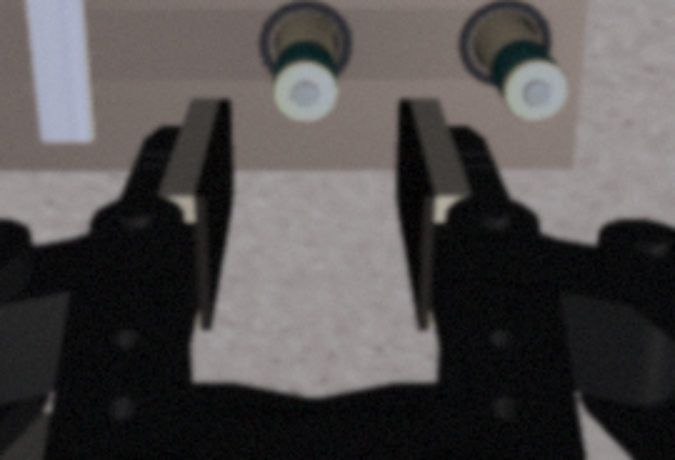

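step_arm(
  targets=[
    [[0,0,0],[0,0,15],30],
    [[0,0,0],[0,0,15],30],
    [[0,0,0],[0,0,13],30],
    [[0,0,0],[0,0,8],30],
    [[0,0,0],[0,0,0],30],
  ],
)

```text
time: 9.22
tool_pos: [0.417, -0.2079, 0.1]
tcp_rot: [-3.114, -0.385, 0.007]
wrist_force: [-0.8, 0.2, 0.6]
width: 0.348
grip_force: 0.0
```

step_arm(
  targets=[
    [[0,0,0],[0,0,0],20],
    [[0,0,0],[0,0,0],5],
    [[0,0,0],[0,0,0],0],
    [[0,0,0],[0,0,0],0],
    [[0,0,0],[0,0,0],0],
  ],
  grip_force=35,
)

```text
time: 9.63
tool_pos: [0.419, -0.2099, 0.1031]
tcp_rot: [3.117, 0.383, 0.002]
wrist_force: [0.8, 0.1, -0.1]
width: 0.146
grip_force: 34.1
```

Run:
```python
from h import *
s=read_state();print(A.inv().apply(s['tool_pos']-D),s['width']*85.4,s['grip_force'],A.inv().apply(s['wrist_force']))
```

```text
[-0.01462495 -0.01129515  0.10306731] 12.433464653229608 34.055460691452026 [ 0.85131262 -0.09731091 -0.07746532]
```

step_arm(
  targets=[
    [[0,0,0],[0,0,-10],0],
    [[0,0,0],[0,0,-20],0],
    [[0,0,0],[0,0,-30],0],
    [[0,0,0],[0,0,-40],0],
    [[0,0,0],[0,0,-40],0],
  ],
)

```text
time: 10.05
tool_pos: [0.4176, -0.2092, 0.2439]
tcp_rot: [-3.117, -0.383, 0.002]
wrist_force: [0.7, -1.1, -0.1]
width: 0.153
grip_force: 34.5
```

step_arm(
  targets=[
    [[0,0,0],[0,0,-10],0],
    [[0,0,0],[6,-19,-5],0],
    [[0,0,0],[11.7,-38.3,-5],0],
    [[0,0,0],[11.7,-38.3,-5],0],
    [[0,0,0],[11.7,-38.3,-5],0],
  ],
)

```text
time: 10.47
tool_pos: [0.4256, -0.0688, 0.2736]
tcp_rot: [3.118, 0.38, 0.002]
wrist_force: [1.1, -0.3, -1.6]
width: 0.149
grip_force: 34.5
```

step_arm(
  targets=[
    [[0,0,0],[11.7,-38.3,-5],0],
    [[0,0,0],[11.7,-38.3,-5],0],
    [[0,0,0],[11.7,-38.3,-5],0],
    [[0,0,0],[11.7,-38.3,-5],0],
    [[0,0,0],[11.7,-38.3,-5],0],
  ],
)

```text
time: 10.88
tool_pos: [0.4358, 0.132, 0.2986]
tcp_rot: [-3.118, -0.383, -0.002]
wrist_force: [1.6, 0.4, -0.4]
width: 0.146
grip_force: 34.5
```

step_arm(
  targets=[
    [[0,0,0],[11.7,-38.3,-5],0],
    [[0,0,0],[6,-19,0],0],
    [[0,0,0],[0,0,0],0],
    [[0,0,0],[0,0,0],0],
    [[0,0,0],[0,0,0],0],
  ],
)

```text
time: 11.3
tool_pos: [0.4393, 0.1895, 0.3024]
tcp_rot: [3.117, 0.384, -0.001]
wrist_force: [0.3, -0.4, -0.4]
width: 0.147
grip_force: 34.5
```

Run:
```python
from h import *
s=read_state();print(s['q'],s['tool_pos'],s['grip_force'],s['width']*85.4)
k=calibration('wrist');np.save('kw1.npy',k,allow_pickle=True);im=read_camera('wrist')
cv2.imwrite('raw1.png',cv2.cvtColor(im,cv2.COLOR_RGB2BGR));cv2.imwrite('pics/h.png',cv2.cvtColor(im,cv2.COLOR_RGB2BGR))
for n,z in dict(lens=.08,webcam=0,cell_foot=.24).items():
    for d in tip_of('wrist',n)[:2]: print(n,np.round(d['at'],1),round(d['score'],2),onz(k,d['at'],z).round(4))
for d in cut_out('wrist','webcam')[:2]: print(d['extent'],d['score'])
```

```text
[ 3.55480849e-01 -1.13301034e-01  2.01078377e+00 -6.15099591e-04
  1.24472253e+00  1.68140157e+00] [0.43927057 0.18946975 0.30239412] 34.51987624168396 12.564002650854087
lens [255.4 258.5] 0.37 [0.369  0.1697 0.08  ]
webcam [127.5 218. ] 0.59 [0.4662 0.2382 0.    ]
cell_foot [236.  256.4] 0.85 [0.4532 0.1933 0.24  ]
[161.3, 37.5, 284.4, 210.1] 0.89
```

View pics/h.png

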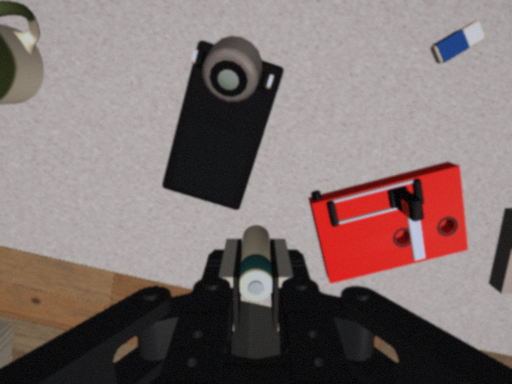

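```bash
cat > w.py <<'E'
from h import *
k=calibration('wrist')
s=read_state();R0=Rn.from_rotvec(s['tcp_rot'])
print('foot/top pred',proj(k,s['tool_pos']+R0.apply([[0,0,.097],[0,0,.047]])).round(1))
k=np.load('kw1.npy',allow_pickle=True).item()
P=[(203,40),(283,68),(240,208),(164,187)]
W=np.array([onz(k,(r,c),.01) for c,r in P]);print(W.round(3),np.linalg.norm(np.roll(W,-1,0)-W,axis=1).round(3))
v=(W[0]+W[1]-W[2]-W[3])/2;yaw=np.arctan2(v[1],v[0]);c=W.mean(0);print('yaw',yaw,'centre',c,'head base',c+.06*v/np.linalg.norm(v))
kt=calibration('top');ks=calibration('scene')
print('lens@z',[onz(k,(78,229),z).round(4) for z in(.07,.08,.09)])
print('tri',tri([(k,(78,229)),(ks,(169,228))]).round(4),tri([(k,(78,229)),(kt,(188,191))]).round(4))
E
python3 w.py
```

```text
foot/top pred [[257.  235.7]
 [257.6 286.5]]
[[0.547 0.27  0.01 ]
 [0.54  0.187 0.01 ]
 [0.387 0.195 0.01 ]
 [0.39  0.281 0.01 ]] [0.083 0.154 0.086 0.157]
yaw -0.06053439174630346 centre [0.46608906 0.23326016 0.01      ] head base [0.52597916 0.22963032 0.01      ]
lens@z [array([0.5162, 0.2323, 0.07  ]), array([0.5159, 0.2315, 0.08  ]), array([0.5156, 0.2306, 0.09  ])]
tri [0.5173 0.2319 0.0695] [0.515  0.2386 0.0158]
```

```bash
cat >> h.py <<'E'
def target(L,th,yaw,d=.197):
    u=np.array([-np.cos(yaw)*np.sin(th),-np.sin(yaw)*np.sin(th),np.cos(th)])
    y=np.array([np.sin(yaw),-np.cos(yaw),0]); z=-u; x=np.cross(y,z)
    return Rn.from_matrix(np.c_[x,y,z]),np.array(L)+d*u
E
python3 -c "
from h import *
R,p=target([.516,.2315,.08],.42,-.06);print(p);toolmove(R,p)"
```

```text
[0.43581574 0.23631684 0.25987852]
shift now-frame mm [  7.7 -46.9  42.4] turn [-0.063  0.417  0.298]
```

step_arm(
  targets=[
    [[0,0,0],[4,-23.5,0],0],
    [[0,0,0],[3.7,-23.4,0],0],
    [[0,0,0],[0,0,20],0],
    [[-0.0126,0.0834,0.0596],[0,0,0],0],
    [[-0.0126,0.0834,0.0596],[0,0,0],0],
  ],
)

```text
time: 11.97
tool_pos: [0.4361, 0.2367, 0.2809]
tcp_rot: [3.119, 0.189, 0.265]
wrist_force: [0.6, -1.0, -0.1]
width: 0.145
grip_force: 34.5
```

step_arm(
  targets=[
    [[-0.0126,0.0834,0.0596],[0,0,0],0],
    [[-0.0126,0.0834,0.0596],[0,0,0],0],
    [[-0.0126,0.0834,0.0596],[0,0,0],0],
    [[0,0,0],[0,0,0],0],
    [[0,0,0],[0,0,0],0],
  ],
)

```text
time: 12.38
tool_pos: [0.4348, 0.237, 0.282]
tcp_rot: [3.06, -0.084, 0.649]
wrist_force: [0.0, 0.4, 0.2]
width: 0.146
grip_force: 34.5
```

Run:
```python
from h import *
R,p=target([.516,.2315,.08],.42,-.06);toolmove(R,p)
s=read_state();print(s['q'],s['tool_pos'],s['grip_force'])
k=calibration('wrist');np.save('kw2.npy',k,allow_pickle=True);im=read_camera('wrist')
b=cv2.cvtColor(im,cv2.COLOR_RGB2BGR);cv2.imwrite('raw2.png',b)
for n in ('lens','webcam'):
    for d in tip_of('wrist',n)[:2]: print(n,np.round(d['at'],1),round(d['score'],2),onz(k,d['at'],.08).round(4))
print(proj(k,[.516,.2315,.08]),proj(k,s['tool_pos']+Rn.from_rotvec(s['tcp_rot']).apply([0,0,.097])))
def z(img,c,r):  # crop 100x75 px about (c,r) x4... 
    return cv2.resize(cv2.getRectSubPix(img,(100,140),(c,r)),None,fx=4,fy=4,interpolation=cv2.INTER_CUBIC)
u=proj(k,[.516,.2315,.08])[0];print(u)
cv2.imwrite('pics/i.png',np.hstack([z(cv2.imread('raw1.png'),232.,75.),z(b,float(round(u[0])),float(round(u[1])))]))
```

```text
shift now-frame mm [-8.   0.6 20.6] turn [-0.001  0.002  0.005]
[ 0.58354258 -0.23528302  2.19559976 -0.32399581  0.86573727  2.38099583] [0.43478833 0.23697892 0.28195282] 34.510701298713684
lens [193. 257.] 0.89 [0.5123 0.2318 0.08  ]
[[257.12446395 188.71774861]] [[256.55741156 234.48693843]]
[257.12446395 188.71774861]
```

View pics/i.png

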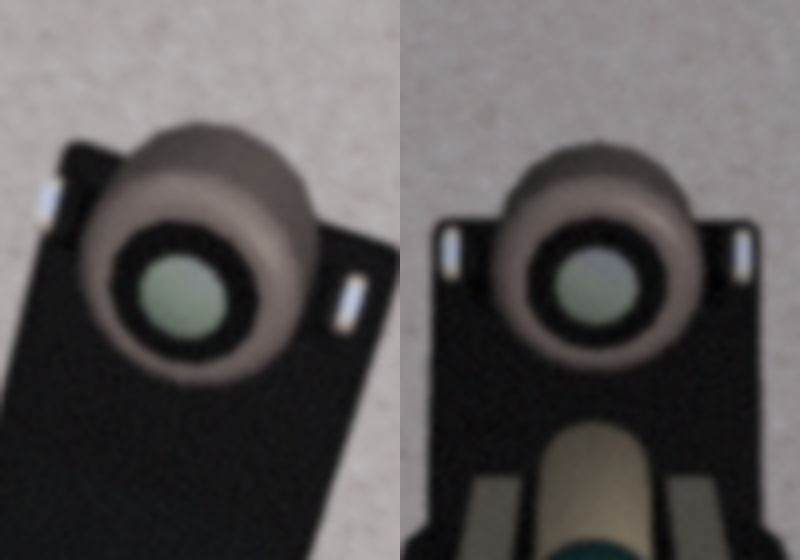

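```bash
cat > fit.py <<'E'
from h import *
from scipy.optimize import least_squares
k1=np.load('kw1.npy',allow_pickle=True).item();k2=np.load('kw2.npy',allow_pickle=True).item()
l1,l2=(227.75,79.),(256.,190.3); c1,c2=(232,68.25),(256.5,182.75)
L=tri([(k1,l1[::-1]),(k2,l2[::-1])]);print('L',L.round(4))
def f(p,h=.02):
    L=p[:3];th,y=p[3:];u=np.array([-np.cos(y)*np.sin(th),-np.sin(y)*np.sin(th),np.cos(th)])
    r=[]
    for k,l,c in((k1,l1,c1),(k2,l2,c2)):
        q=proj(k,[L,L-h*u]);r+=[*(q[0]-l),*(q[1]-c)]
    return np.array(r+[(y+.06)/.05,(L[2]-.08)/.004])
for h in(.018,.02,.022):
    r=least_squares(f,[*L,.42,-.06],args=(h,));print(h,r.x.round(4),f(r.x,h).round(2))
# ring ratio check, view 2
o=-k2['R'].T@k2['t'];d=o-L;d/=np.linalg.norm(d)
for th in(.3,.36,.42,.48,.54):
    u=np.array([-np.sin(th),.06*np.sin(th),np.cos(th)]);print(th,'off-axis cos',round(d@u,3))
E
python3 fit.py
```

```text
L [0.515  0.2325 0.0777]
0.018 [ 0.5149  0.2324  0.0793  0.5617 -0.0604] [-0.13  0.05  0.2   0.41  0.13 -0.1  -0.36 -0.38 -0.01 -0.18]
0.02 [ 0.5148  0.2324  0.0796  0.5135 -0.0581] [-0.19  0.06  0.36  0.32  0.11 -0.12 -0.41 -0.25  0.04 -0.1 ]
0.022 [ 0.5148  0.2325  0.0799  0.4748 -0.0557] [-0.25  0.08  0.52  0.24  0.09 -0.14 -0.46 -0.12  0.09 -0.02]
0.3 off-axis cos 0.989
0.36 off-axis cos 0.978
0.42 off-axis cos 0.964
0.48 off-axis cos 0.946
0.54 off-axis cos 0.925
```

```bash
python3 -c "
from h import *
R,p=target([.515,.2325,.079],.49,-.06);print(p);toolmove(R,p)"
```

```text
[0.42245353 0.23805946 0.25281957]
shift now-frame mm [-25.    0.   21.8] turn [-0.002  0.071  0.002]
```

step_arm(
  targets=[
    [[0,0,0],[-12.5,0,5],0],
    [[0,0,0],[-12.5,0,9],0],
    [[0,0.071,0],[0,0,0],0],
    [[0,0,0],[0,0,0],0],
    [[0,0,0],[0,0,0],0],
  ],
)

```text
time: 12.95
tool_pos: [0.4178, 0.2382, 0.2584]
tcp_rot: [3.033, -0.085, 0.756]
wrist_force: [-0.5, 0.8, 0.4]
width: 0.153
grip_force: 34.5
```

step_arm(
  targets=[
    [[0,0,0],[0,0,0],0],
    [[0,0,0],[0,0,0],0],
    [[0,0,0],[0,0,0],0],
  ],
)

```text
time: 13.2
tool_pos: [0.4193, 0.2387, 0.2602]
tcp_rot: [3.034, -0.088, 0.761]
wrist_force: [-0.6, 0.2, 0.7]
width: 0.15
grip_force: 34.5
```

Run:
```python
from h import *
R,p=target([.515,.2325,.079],.49,-.06);toolmove(R,p)
s=read_state();print(s['q'],s['tool_pos'],s['grip_force'])
k=calibration('wrist');im=read_camera('wrist')
b=cv2.cvtColor(im,cv2.COLOR_RGB2BGR);cv2.imwrite('raw3.png',b);np.save('kw3.npy',k,allow_pickle=True)
for d in tip_of('wrist','lens')[:2]: print(np.round(d['at'],1),round(d['score'],2))
u=proj(k,[.515,.2325,.079])[0];print(u,proj(k,s['tool_pos']+Rn.from_rotvec(s['tcp_rot']).apply([0,0,.097])))
top=read_camera('top');kt=calibration('top')
v=proj(kt,dk([0,0,.024]))[0];sc=read_camera('scene')
z=lambda im,c:cv2.resize(cv2.getRectSubPix(im,(100,140),(float(round(c[0])),float(round(c[1])))),None,fx=4,fy=4,interpolation=cv2.INTER_CUBIC)
cv2.imwrite('pics/j.png',np.hstack([z(b,u),z(cv2.cvtColor(sc,cv2.COLOR_RGB2BGR),proj(calibration('scene'),dk([0,0,.05]))[0])]))
```

```text
shift now-frame mm [-0.7  0.4  8. ] turn [-0.002 -0.001  0.001]
[ 0.63817314 -0.26062123  2.27402588 -0.43971823  0.78765832  2.52668198] [0.41927787 0.23865322 0.26019869] 34.51636075973511
[185.5 259.2] 0.9
[257.18512098 184.85783385] [[256.5328937  234.34484472]]
```

View pics/j.png

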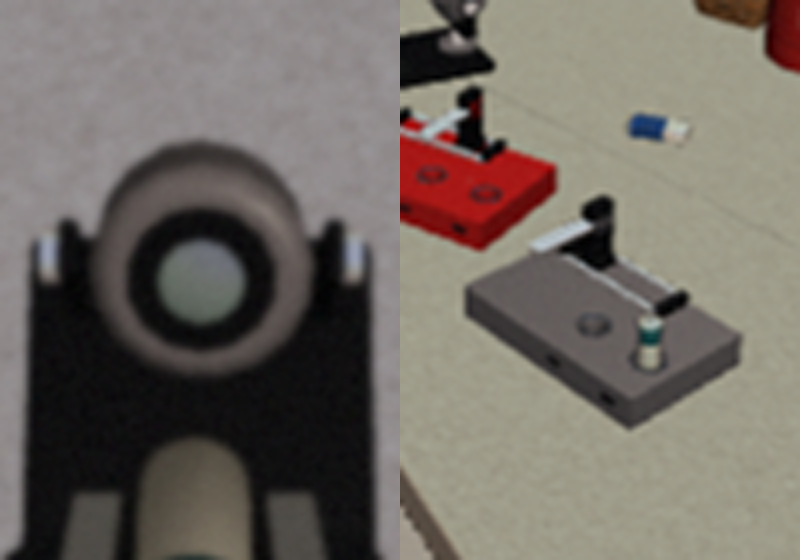

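step_arm(
  targets=[
    [[0,0,0],[0,0,6],0],
    [[0,0,0],[0,0,0],0],
    [[0,0,0],[0,0,0],0],
    [[0,0,0],[0,0,0],0],
    [[0,0,0],[0,0,0],0],
  ],
)

```text
time: 13.82
tool_pos: [0.4214, 0.2382, 0.2541]
tcp_rot: [3.033, -0.087, 0.76]
wrist_force: [0.0, -0.1, -0.5]
width: 0.15
grip_force: 34.5
```

step_arm(
  targets=[
    [[0,0,0],[0,0,0],0],
    [[0,0,0],[0,0,0],0],
    [[0,0,0],[0,0,0],0],
    [[0,0,0],[0,0,0],0],
    [[0,0,0],[0,0,0],0],
  ],
)

```text
time: 14.23
tool_pos: [0.4214, 0.2383, 0.2542]
tcp_rot: [3.033, -0.088, 0.76]
wrist_force: [0.2, -0.3, 0.7]
width: 0.147
grip_force: 34.5
```

Run:
```python
from h import *
R,p=target([.515,.2325,.079],.49,-.06);toolmove(R,p)
s=read_state();print(s['grip_force'],np.abs(s['joint_vel']).max(),s['q'][5])
print(finish_job())
```

```text
shift now-frame mm [0.3 0.2 1.7] turn [-0.002 -0.001  0.002]
34.516337513923645 0.0035788683122104517 2.530155111070939
the job is handed in; nothing more can be done
None
```

I handed the job in at about 14 s: the lock is at its end stop and the cell is held still with its flat bottom facing the webcam lens, by my estimate about 10 cm from the glass and on the line of sight; no verdict came back.

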